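# Set out the coffee corner on its outlined pads

## Task

Set out the coffee corner: put the honey jar, the dropper bottle, the espresso cup and the teaspoon each on the white pad whose outline matches it. Centre each carefully in its outline, upright, with the cup's handle over the handle of its outline and the teaspoon lying along its long outline (either way round). Do not move the spice jar, which has no pad, and let go of everything at the end.

Things in the scene. Friction and masses are not known exactly. Their poses are not given: they have to be found in the camera images.
- honey_jar_mid (a point): Round glass honey jar with a green lid, 58 mm across and 85 mm tall, standing upright, loose, 0.27 kg. The point is on its axis half-way up, 42.5 mm above its foot; z is up along the axis. The same width all the way up within 3 mm.
- dropper_bottle_mid (a point): Slim brown dropper bottle, loose, standing upright, 0.07 kg: body 33 mm across up to 70 mm, then a narrow black dropper cap to 102 mm. The point is on its axis half-way up, 51 mm above its foot (still on the 33 mm body); z is up along the axis. Grip the body 45 to 65 mm above the foot.
- cup_mid (a point): Small white espresso cup with painted bands, loose, upright, 49 mm tall, 0.11 kg; round bowl 63 mm across at the rim tapering to a 44 mm foot, with one handle. The point is on the bowl's axis half-way up, 24.5 mm above the foot. z is up; the handle sticks out along -y of the cup (to 59 mm from the axis, 10 mm wide), so the bowl can be gripped across its x axis just below the rim.
- cup_handle (a point): The middle of the espresso cup's handle, 49 mm from the bowl's axis towards -y of the cup, 24.5 mm above the foot; same axes as the cup.
- teaspoon_mid (a point): Loose steel teaspoon lying flat, 132 mm long (its x axis), 28 mm wide at the bowl and narrower along the stem, 12 mm high overall, 0.02 kg. The point is at the middle of its length, 6 mm above what it lies on. Grip it across its y axis at this middle.
- spice_jar_mid (a point): Loose glass spice jar with a yellow-brown cap, 45 mm across and 107 mm tall, standing among the task's things. It has no pad and stays where it is. The point is on its axis half-way up, 53.5 mm above its foot.
- jar_pad: Fixed flat white pad, 4 mm thick, its top level at z = 0.004, with a black outline 5 mm wide inlaid level in its top. Pad 84 x 84 mm; its outline is the large circle, 64 mm inside diameter, for the honey jar. Origin: centre of the circle, on the underside, z up.
- bottle_pad: Fixed flat white pad, 4 mm thick, its top level at z = 0.004, with a black outline 5 mm wide inlaid level in its top. Pad 84 x 84 mm; its outline is the small circle, 37 mm inside diameter, for the dropper bottle. Origin: centre of the circle, on the underside, z up.
- cup_pad: Fixed flat white pad, 4 mm thick, its top level at z = 0.004, with a black outline 5 mm wide inlaid level in its top. Pad 84 x 112 mm; its outline is a circle of 68 mm inside diameter with a short handle tab towards -y of the pad, for the espresso cup seen from above. Origin: centre of the circle (not of the board, which reaches 70 mm to -y and 42 mm to +y), on the underside, z up.
- spoon_pad: Fixed flat white pad, 4 mm thick, its top level at z = 0.004, with a black outline 5 mm wide inlaid level in its top. Pad 160 x 56 mm; its outline is long with round ends, 144 x 32 mm inside, along the pad's x axis, for the teaspoon, either way round. Origin: centre of the outline, on the underside, z up.
Things that resemble listed ones, but are neither listed nor needed, are in the scene too. What is meant by the part that bears honey_jar_mid is not turquoise, and is the larger of those in its own colour.

How it is judged (in metres and radians):
At the end, for the whole second after the job is handed in: Each of the four rests on its own pad, within 12 mm of its outline's centre, upright or flat within 0.1 rad; cup handle over its outline's handle within 18 mm sideways; teaspoon along its outline within 0.25 rad; spice jar upright, within 30 mm of its start; all released and at rest (horizontal distance between honey_jar_mid and jar_pad below 0.012 m and height (world z) of honey_jar_mid between 0.0425 and 0.0505 m and angle between each of honey_jar_mid, dropper_bottle_mid, cup_mid, teaspoon_mid, spice_jar_mid's own z axis and vertical below 0.1 rad and horizontal distance between dropper_bottle_mid and bottle_pad below 0.012 m and height (world z) of dropper_bottle_mid between 0.051 and 0.059 m and horizontal distance between cup_mid and cup_pad below 0.012 m and height (world z) of cup_mid between 0.0245 and 0.0325 m and horizontal distance between teaspoon_mid and spoon_pad below 0.012 m and height (world z) of teaspoon_mid between 0.006 and 0.014 m and y of cup_handle in the frame of cup_pad below -0.034 m and x of cup_handle in the frame of cup_pad between -0.018 and 0.018 m and angle between the x axis of teaspoon_mid and the x axis of spoon_pad, either way round below 0.25 rad and distance of spice_jar_mid from where it was at the start of the episode below 0.03 m); the robot touches nothing.
It fails at once if the spice jar is pushed away or knocked over (distance of spice_jar_mid from where it was at the start of the episode above 0.03 m or angle between spice_jar_mid's own z axis and vertical above 0.4 rad).
It also fails if it takes over 102 s, if anything falls off the work surface, if the arm or the gripper's body presses on something with over 40 N, if the wrist force passes 120 N, or if a joint passes its speed limit or range.

## Robot

A 7-joint arm with a two-finger parallel gripper is mounted at the origin on a cart in front of the work surface, level with it; the furniture and walls round the work are solid. World frame = base frame: x ahead of the robot, y to its left, z up, the work surface at z = 0. Lengths are in mm, angles in rad, forces in N, time in s.
With the tool pointing down it reaches from about 400 to 875 mm from the base axis. Payload 6.5 kg.
Tool frame: the origin (TCP) lies at the very end of the fingers, on their centre line; the grasp point (between the pads) lies 19 mm behind it; z points along the fingers, y is the line along which they close (so a half turn about z gives the same grasp; the last joint's range is limited). The gripper opens to 85 mm and grips with 20 to 120 N. Pads are 22 mm wide; open, the fingers measure 114 mm over their backs; the gripper's body (76 mm by 85 mm) begins 54 mm behind the grasp point. The pads swing forward as they close: fully open they stand 13 mm farther back than shut.
Start: joints at [1.134, 0.536, -0.004, 1.538, 0.003, 1.067, -0.071], TCP at [235.53, -605.818, 231.29] pointing down, gripper open.
Joint ranges: [-2.7, 2.7], [-0.37, 2.16], [-1.27, 1.26], [0.24, 2.4], [-1.31, 4.45], [0.19, 1.91], [-2.76, 2.76]. Speed limits (rad/s): [2.39, 2.39, 3.14, 3.14, 3.14, 3.14, 3.14].

## Interface

Orientations are given as a unit quaternion [w, x, y, z].
In Python, from station import manip gives the robot as it stands. The module is installed in compiled form; this text tells all that it offers.
- The arm moves only by the tool arm_command, never from a script. Its argument "series" is text: rows parted by semicolons, each of 7 numbers parted by spaces: the shift along the tool's x, y, z in mm, then the turn, a rotation vector about the tool's x, y, z in degrees, then the finger opening in mm, from 0 to 85.4. A call has exactly 10 rows; each row shifts and turns the commanded pose from where the row before left it, along the tool's axes as they then stand; what a row does not reach is not made up. A row lasts 1/10 s, in which the tool goes at most 50 mm and 8.59 degrees, less where a joint would pass 70% of its speed; a pose out of reach is approached as far as the arm can. A call is refused whole if a number of a shift passes 50 or a number of a turn 8.59, either way. A call with a gripper value outside its range is refused whole. The fingers move at their own pace and stop on an object; "force" is the grip in N (left out, the last holds). Time passes only in rows, so rows that do not move let the fingers close, or fill a call up. It gives the time, the measured TCP pose, the force, the opening and the grip force at its end, in the units of the state.
- manip.observe(): the state, without advancing time (a new reading comes with each control period).
- manip.snapshot(name): name is "scene" or "top" or "wrist"; returns a dict with "pixels" (480x640x3 uint8, red, green, blue), "mtx" (3x3 intrinsics, pixels), "distortion" ([k1, k2, p1, p2, k3] as OpenCV has them; the pictures are not rectified), "view" (4x4, takes a point from world to camera coordinates). Camera axes: x right, y up, looking along -z (the intrinsics and any distortion apply to the point x, -y, -z); pixel columns grow to the right and rows downward; lengths in mm; the calibration is good to about 2 mm. A picture is of the moment at which its call begins. There is no depth.
- manip.sign_off(): hands the job in; it is judged then, once.
Trained networks look in a picture, given as the dict that the camera call returned (one of the last four; its "shot" number tells which), for a name from the list of things; names that differ only in an ending like _2 or _b are one class to them, and where a whole thing is asked for, a point or a joint stands for the part that bears it (a point fixed in the world has none). Each returns a list of dicts, best first, with "confidence" (0 to 1); they miss things now and then, are a little off and sometimes report something else, mostly with a low value. They report only what shows in the picture. A call takes as long as a camera call. They do not tell look-alikes from the thing itself.
- manip.regions_of(picture, target): "region" (480x640 bool, what is visible of it).
- manip.landmark_of(picture, target): "xyz" ([x, y, z] in mm, in world coordinates, good to about 4 mm: a listed point, or the origin of a listed thing).
The state is a dict: "clock": time; "qpos": joint angles; "joint_velocities": joint speeds; "effort": joint torques, N m; "position": TCP position; "eef_rot": TCP orientation; "contact_force": force on the tool from outside, world axes, zero at the start; "torque": the same for the moment, N m; "opening": finger opening in mm; "finger_force": force on a finger pad.
Only numpy, scipy, OpenCV 4.12 (cv2) and the standard library are available. Lean on these libraries where they do the work, as an engineer would, in place of code of your own. Each camera call takes 0.05 s, during which the arm holds its last target. There are 200 camera calls.

## Working session

There is one attempt and no reset: what is moved stays moved. The work goes in short steps, Python scripts to look and compute and a tool call to move; the robot and the scene stay as the last step left them, time stands still between calls to the robot, and variables do not carry over. Pictures are saved under pics/ and viewed, at most 14 in all, crops included, and the job is handed in when it is done.

Besides the shell and the picture viewer there is one more tool, called after "Call:" by a JSON object that holds its "api" and its "payload", one argument or row to a line. arm_command: Moves the arm, as the interface text tells. Its arguments: {"type":"object","properties":{"series":{"type":"string"},"force":{"type":"number"}},"required":["series"]}

```bash
mkdir -p pics
cat > h.py <<'E'
import numpy as np, cv2, sys
from station import manip
def save(n,name):
    s=manip.snapshot(n); cv2.imwrite('pics/'+name,s['pixels'][:,:,::-1]); return s
def proj(s,p):
    V=np.array(s['view']);c=V[:3,:3]@np.array(p,float)+V[:3,3]
    q=np.array([c[0],-c[1],-c[2]])
    return cv2.projectPoints(q[None],np.zeros(3),np.zeros(3),np.array(s['mtx']),np.array(s['distortion']))[0].ravel()
def ray(s,u,v,z):
    V=np.array(s['view']);n=cv2.undistortPoints(np.array([[[u,v]]],float),np.array(s['mtx']),np.array(s['distortion'])).ravel()
    d=V[:3,:3].T@np.array([n[0],-n[1],-1]);o=-V[:3,:3].T@V[:3,3]
    return o+d*(z-o[2])/d[2]
E
python3 - <<'E'
from h import *
np.set_printoptions(precision=1,suppress=True)
for cam in ['top','scene']:
    s=save(cam,cam+'0.png')
    V=np.array(s['view']);print(cam,-V[:3,:3].T@V[:3,3])
    for n in ['honey_jar_mid','dropper_bottle_mid','cup_mid','cup_handle','teaspoon_mid','spice_jar_mid','jar_pad','bottle_pad','cup_pad','spoon_pad']:
        for d in manip.landmark_of(s,n):
            if d['confidence']>.2: print(n,round(d['confidence'],2),np.array(d['xyz']),proj(s,d['xyz']))
print(manip.observe())
E
```

```text
top [ 280.    -6.1 1214.9]
honey_jar_mid 0.73 [398.  166.1  44.2] [258.4 273.3]
honey_jar_mid 0.72 [450.4  75.8  32.8] [293.9 254.8]
honey_jar_mid 0.72 [373.4  77.7  29.3] [292.3 283.9]
dropper_bottle_mid 0.72 [ 411.7 -225.    48.1] [408.1 271. ]
dropper_bottle_mid 0.41 [ 571.8 -172.6    4.1] [385.5 214.8]
cup_mid 0.69 [568.3  33.2  24.1] [311.1 212.8]
cup_handle 0.63 [556.1 -19.6  23.9] [330.4 217.6]
cup_handle 0.44 [536.9 194.1  -3.8] [253.2 225. ]
teaspoon_mid 0.7 [ 412.6 -224.3   48.9] [407.9 270.7]
teaspoon_mid 0.47 [ 574.4 -169.2    5.2] [384.4 213.8]
spice_jar_mid 0.84 [ 479.5 -377.3   57.3] [466.4 246.1]
bottle_pad 0.63 [527.5 384.2   3.6] [183.9 226.3]
cup_pad 0.94 [409.4 333.5   3.5] [199.2 269.3]
spoon_pad 0.9 [442.3 -36.9   1.3] [335.8 260.3]
scene [-538.9  589.5  765.3]
honey_jar_mid 0.75 [449.7  78.   28. ] [296.3 265.5]
honey_jar_mid 0.73 [404.  171.7  43.6] [270.7 280.1]
honey_jar_mid 0.6 [372.6  80.7  28.9] [310.2 280.6]
dropper_bottle_mid 0.86 [ 416.6 -220.7   48.8] [398.1 234.2]
cup_mid 0.76 [569.3  33.4  25.6] [290.  241.1]
cup_handle 0.7 [556.  -17.7  22.8] [308.5 239.3]
cup_handle 0.39 [ 416.5 -222.1   46.7] [398.5 234.8]
teaspoon_mid 0.56 [ 575.8 -171.     4.7] [350.3 228.2]
spice_jar_mid 0.26 [ 574.  -169.2    6.1] [350.2 228.2]
jar_pad 0.89 [539.2 193.3  -0.5] [241.5 270.7]
bottle_pad 0.95 [526.8 380.1  -0.9] [172.8 295. ]
spoon_pad 0.77 [440.4 -36.1  -1.1] [335.9 264.3]
{'clock': 1.1, 'qpos': array([ 1.1,  0.5, -0. ,  1.5,  0. ,  1.1, -0.1]), 'joint_velocities': array([-0.,  0., -0., -0.,  0., -0., -0.]), 'effort': array([ -0. , -58.3,   1. , -25.9,   0. ,   0. ,  -0. ]), 'position': array([ 235.6, -605.8,  231.3]), 'eef_rot': array([0. , 1. , 0.2, 0. ]), 'contact_force': array([ 0.3, -0.1, -0.6]), 'torque': array([ 0.,  0., -0.]), 'finger_force': 0.0, 'opening': 85.62533191680357}
```

Run:
```python
import cv2
a=cv2.imread('pics/top0.png')[170:340,140:500];cv2.imwrite('pics/top0c.png',cv2.resize(a,(792,374),interpolation=cv2.INTER_CUBIC))
a=cv2.imread('pics/scene0.png')[180:340,140:480];cv2.imwrite('pics/scene0c.png',cv2.resize(a,(800,376),interpolation=cv2.INTER_CUBIC))
```

```text
(no output)
```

View pics/top0c.png

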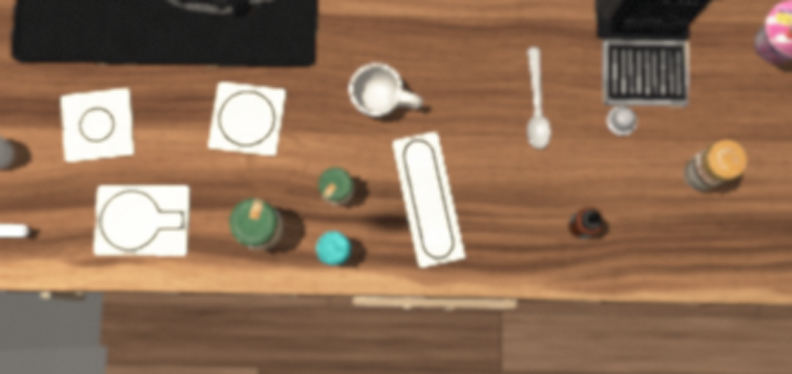

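View pics/scene0c.png

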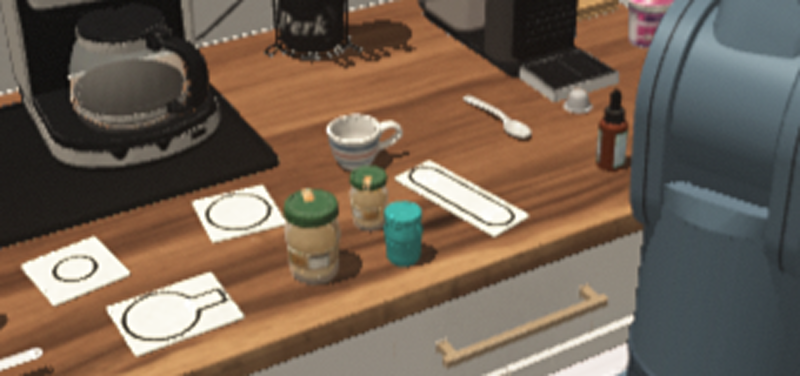

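```bash
cat >> h.py <<'E'
from scipy.spatial.transform import Rotation as R
np.set_printoptions(precision=1,suppress=True)
def go(x,y,z,ydeg=None):
    """target TCP; ydeg = world direction (deg) of tool y axis (mod 180). prints turn about tool z, tilt fix and shift in tool axes after turn"""
    o=manip.observe();q=np.array(o['eef_rot']);r=R.from_quat(q[[1,2,3,0]]);M=r.as_matrix()
    yd=np.degrees(np.arctan2(M[1,1],M[0,1]))
    t=0 if ydeg is None else -((ydeg-yd+90)%180-90)
    M2=(r*R.from_euler('z',t,degrees=True)).as_matrix()
    d=np.array([x,y,z])-o['position']
    print('t',round(o['clock'],2),'pos',o['position'],'ydir',round(yd,1),'tilt',np.round(M[:2,2],3),'turn',round(t,1),'shift',M2.T@d,'q7',round(o['qpos'][6],2),'open',round(o['opening'],1),'ff',round(o['finger_force'],1))
E
python3 - <<'E'
from h import *
go(574,-170,200,90)
print(R.from_quat(manip.observe()['eef_rot'][[1,2,3,0]]).as_matrix())
s=manip.snapshot('top')
for n in ['jar_pad','bottle_pad','cup_pad','spoon_pad','teaspoon_mid']:
    for d in manip.regions_of(s,n)[:2]:
        if d['confidence']<.3: continue
        m=np.argwhere(d['region'])[:,::-1]
        P=np.array([ray(s,u,v,4)[:2] for u,v in m],np.float32)
        print(n,round(d['confidence'],2),len(m),cv2.minAreaRect(P),P.mean(0))
w=save('wrist','w0.png');print(np.array(w['view']))
E
```

```text
t 1.1 pos [ 235.6 -605.8  231.3] ydir -68.8 tilt [ 0. -0.] turn 21.2 shift [ 338.4 -435.8   31.3] q7 -0.07 open 85.6 ff 0.0
[[ 0.9  0.4  0. ]
 [ 0.4 -0.9 -0. ]
 [ 0.   0.  -1. ]]
jar_pad 0.95 916 ((540.0155639648438, 196.37522888183594), (85.95580291748047, 87.28125), 83.9091796875) [539.7 197.1]
bottle_pad 0.73 933 ((528.013671875, 386.5931091308594), (87.7279052734375, 87.0278091430664), 7.787748336791992) [526.8 386.6]
cup_pad 0.7 469 ((492.0292663574219, -388.0274658203125), (49.72305679321289, 85.63209533691406), 23.457487106323242) [ 491.2 -388.9]
cup_pad 0.57 1328 ((409.3954772949219, 320.41680908203125), (84.47496795654297, 117.5401840209961), 1.2599066495895386) [408.9 321.2]
spoon_pad 0.84 1134 ((442.52362060546875, -31.141090393066406), (159.7106170654297, 56.050045013427734), 14.063904762268066) [441.3 -32.1]
spoon_pad 0.47 906 ((527.1783447265625, 386.49127197265625), (84.74311065673828, 86.54466247558594), 8.051709175109863) [527.2 385.3]
teaspoon_mid 0.5 227 ((574.6434936523438, -169.69793701171875), (24.854883193969727, 125.39085388183594), 89.92156219482422) [ 562.9 -167.8]
[[   0.4   -0.9    0.  -649.7]
 [   0.9    0.3   -0.3   36.1]
 [   0.3    0.1    1.  -378.4]
 [   0.     0.     0.     1. ]]
```

Call:
{"api": "arm_command", "payload": {
  "series": "30 -39 0 0 0 5.4 85;30 -39 0 0 0 5.4 85;30 -39 0 0 0 5.4 85;30 -39 0 0 0 0 50;30 -39 0 0 0 0 50;30 -39 0 0 0 0 50;30 -39 0 0 0 0 40;30 -39 0 0 0 0 40;30 -39 0 0 0 0 40;0 0 0 0 0 0 40",
  "force": 30
}}

```text
clock: 2.45
position: [452.9, -213.0, 231.7]
eef_rot: [-0.001, 0.999, 0.05, 0.002]
contact_force: [0.0, -0.2, 0.3]
opening: 39.8
finger_force: 0.0
```

Run:
```python
from h import *
go(574,-170,130,95)
```

```text
t 2.45 pos [ 452.9 -213.   231.7] ydir -84.3 tilt [0. 0.] turn 0.7 shift [124.1 -32.  102.2] q7 -1.16 open 39.8 ff 0.0
```

Call:
{"api": "arm_command", "payload": {
  "series": "31 -8 0 0 0 0.7 40;31 -8 0 0 0 0 40;31 -8 20 0 0 0 40;31 -8 20 0 0 0 40;0 0 20 0 0 0 40;0 0 0 0 0 0 40;0 0 0 0 0 0 40;0 0 0 0 0 0 40;0 0 0 0 0 0 40;0 0 0 0 0 0 40"
}}

```text
clock: 3.45
position: [570.0, -179.0, 172.3]
eef_rot: [0.0, 0.999, 0.038, 0.001]
contact_force: [0.5, 0.4, -0.6]
opening: 39.8
finger_force: 0.0
```

Run:
```python
from h import *
s=save('wrist','w1.png')
for n in ['teaspoon_mid']:
    for d in manip.landmark_of(s,n): print(n,round(d['confidence'],2),np.array(d['xyz']),proj(s,d['xyz']))
    for d in manip.regions_of(s,n)[:2]:
        m=np.argwhere(d['region'])[:,::-1]
        P=np.array([ray(s,u,v,5)[:2] for u,v in m],np.float32)
        print(n,round(d['confidence'],2),len(m),cv2.minAreaRect(P),P.mean(0))
go(574,-170,130,95)
```

```text
teaspoon_mid 0.85 [ 571.8 -167.5    5.1] [307.  213.4]
teaspoon_mid 0.65 2314 ((572.539794921875, -166.9518585205078), (132.6197967529297, 27.43031120300293), 4.401599884033203) [ 567.6 -168.5]
t 3.6 pos [ 569.9 -178.6  171.7] ydir -85.7 tilt [ 0. -0.] turn -0.7 shift [ 4.8 -8.2 41.7] q7 -1.34 open 39.9 ff 0.0
```

View pics/w1.png

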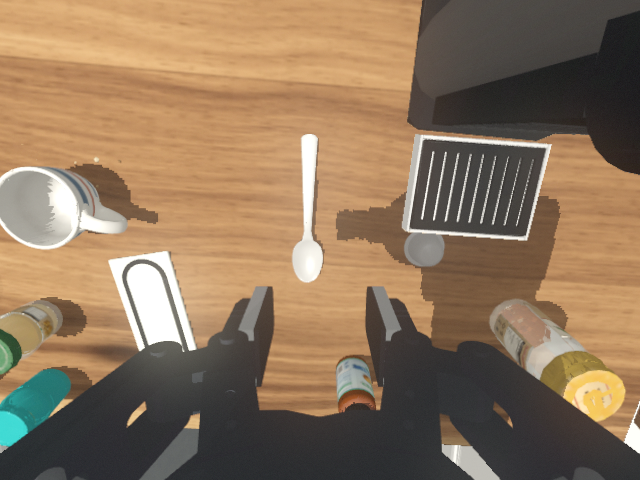

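Call:
{"api": "arm_command", "payload": {
  "series": "1 -4 40 0 0 0 30;1 -4 40 0 0 0 30;1 -3.5 40 0 0 0 30;0 0 30 0 0 0 30;0 0 12 0 0 0 30;0 0 7 0 0 0 30;0 0 0 0 0 0 0;0 0 0 0 0 0 0;0 0 0 0 0 0 0;0 0 0 0 0 0 0",
  "force": 30
}}

```text
clock: 4.6
position: [572.7, -167.0, 3.4]
eef_rot: [0.0, 0.999, 0.038, 0.001]
contact_force: [0.2, 0.3, 0.2]
opening: 20.7
finger_force: 29.1
```

Call:
{"api": "arm_command", "payload": {
  "series": "0 0 0 0 0 0 0;0 0 0 0 0 0 0;0 0 0 0 0 0 0;0 0 -10 0 0 0 0;0 0 -30 0 0 0 0;0 0 -40 0 0 0 0;0 0 0 0 0 0 0;0 0 0 0 0 0 0;0 0 0 0 0 0 0;0 0 0 0 0 0 0"
}}

```text
clock: 5.6
position: [571.0, -166.5, 81.2]
eef_rot: [-0.0, 0.999, 0.038, -0.001]
contact_force: [-0.1, -0.1, -1.5]
opening: 20.8
finger_force: 29.2
```

Run:
```python
from h import *
s=save('wrist','w2.png')
cv2.imwrite('pics/w2c.png',s['pixels'][150:,100:540,::-1])
go(441,-35,80,104)
```

```text
t 5.65 pos [ 571.1 -166.6   81.2] ydir -85.6 tilt [-0.  0.] turn -9.6 shift [ -94.4 -159.2    1.5] q7 -1.38 open 20.7 ff 29.2
```

View pics/w2c.png

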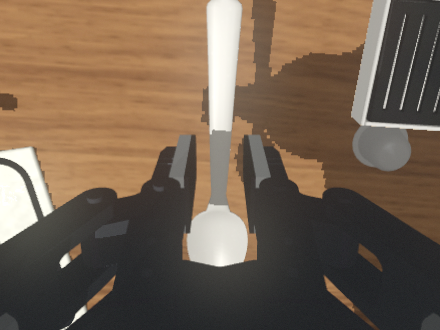

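Call:
{"api": "arm_command", "payload": {
  "series": "0 -16 -20 0 0 -3 0;-14 -18 -20 0 0 -3.6 0;-18 -18 -20 0 0 -3 0;-18 -18 -20 0 0 0 0;-18 -18 0 0 0 0 0;-18 -18 0 0 0 0 0;-18 -16 0 0 0 0 0;-18 -10 0 0 0 0 0;0 0 0 0 0 0 0;0 0 0 0 0 0 0"
}}

```text
clock: 6.65
position: [426.9, -64.7, 162.1]
eef_rot: [0.0, 0.993, 0.122, -0.0]
contact_force: [0.7, -0.7, -0.6]
opening: 20.4
finger_force: 29.3
```

Run:
```python
from h import *
s=save('wrist','w3.png')
for n in ['spoon_pad','teaspoon_mid','honey_jar_mid','cup_mid','cup_handle','jar_pad']:
    for d in manip.landmark_of(s,n): print(n,round(d['confidence'],2),np.array(d['xyz']),proj(s,d['xyz']))
for d in manip.regions_of(s,'spoon_pad')[:1]:
        m=np.argwhere(d['region'])[:,::-1]
        P=np.array([ray(s,u,v,4)[:2] for u,v in m],np.float32)
        print(round(d['confidence'],2),len(m),cv2.minAreaRect(P),P.mean(0))
go(441,-35,80,104)
```

```text
spoon_pad 0.76 [442.9 -35.5   1.8] [290.9 192.2]
teaspoon_mid 0.87 [428.3 -63.2 165.8] [318.3 306.5]
honey_jar_mid 0.75 [446.   77.8  34.4] [136.8 158.4]
honey_jar_mid 0.56 [374.6  76.9  31.2] [131.1 247.4]
cup_handle 0.6 [556.  -12.9  27.4] [291.8  30.2]
0.76 10737 ((442.4491882324219, -32.91990661621094), (159.29669189453125, 55.41789245605469), 12.359063148498535) [451.7 -27.9]
t 7.05 pos [427.1 -64.7 162.2] ydir -76.1 tilt [0. 0.] turn -0.1 shift [ 20.7 -25.4  82.2] q7 -1.37 open 20.3 ff 29.3
```

View pics/w3.png

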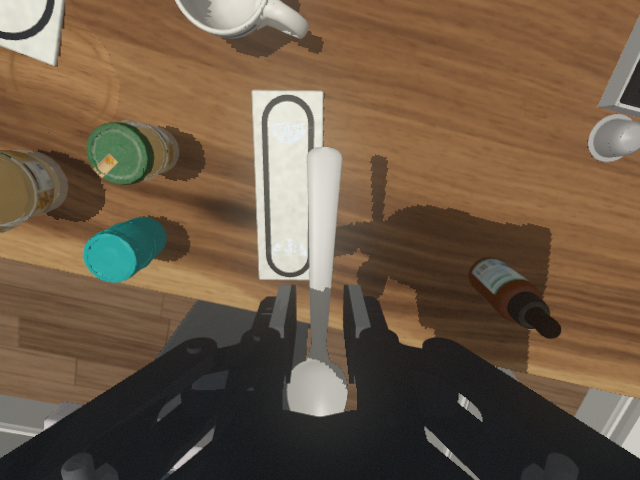

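Call:
{"api": "arm_command", "payload": {
  "series": "8 -9 20 0 0 0.5 0;8 -9 40 0 0 0.5 0;6.3 -8.1 40 0 0 0 0;0 0 30 0 0 0 0;0 0 16 0 0 0 0;0 0 8 0 0 0 0;0 0 0 0 0 0 0;0 0 0 0 0 0 0;0 0 0 0 0 0 0;0 0 0 0 0 0 40"
}}

```text
clock: 8.05
position: [443.1, -34.1, 9.1]
eef_rot: [0.0, 0.994, 0.113, 0.001]
contact_force: [-0.4, -0.8, 0.9]
opening: 33.7
finger_force: 0.0
```

Call:
{"api": "arm_command", "payload": {
  "series": "0 0 0 0 0 0 40;0 0 -15 0 0 0 60;0 0 -30 0 0 0 85;0 0 -45 0 0 0 85;-14 35 -40 0 0 0 85;-14 45 -40 0 0 0 85;-14 45 0 0 0 0 85;-6 45 0 0 0 0 85;0 0 0 0 0 0 85;0 0 0 0 0 0 85"
}}

```text
clock: 9.05
position: [434.6, -198.9, 167.1]
eef_rot: [0.0, 0.994, 0.111, 0.0]
contact_force: [1.0, 1.1, -0.3]
opening: 84.8
finger_force: 0.0
```

Run:
```python
from h import *
s=save('wrist','w4.png')
for n in ['dropper_bottle_mid','teaspoon_mid','spoon_pad']:
    for d in manip.landmark_of(s,n): print(n,round(d['confidence'],2),np.array(d['xyz']),proj(s,d['xyz']))
for n in ['teaspoon_mid','spoon_pad']:
  for d in manip.regions_of(s,n)[:1]:
        m=np.argwhere(d['region'])[:,::-1]
        P=np.array([ray(s,u,v,6)[:2] for u,v in m],np.float32)
        print(n,round(d['confidence'],2),len(m),cv2.minAreaRect(P),P.mean(0))
go(414,-223,150,70)
```

```text
dropper_bottle_mid 0.7 [ 412.3 -226.9   51. ] [349.1 267.1]
teaspoon_mid 0.81 [441.7 -34.7   8.6] [126.1 167.2]
spoon_pad 0.61 [440.9 -34.8   1.5] [130.5 167.3]
teaspoon_mid 0.75 2824 ((443.399658203125, -29.904144287109375), (131.8972930908203, 28.291242599487305), 12.850556373596191) [438.5 -32.5]
spoon_pad 0.55 10350 ((444.0230407714844, -35.29875183105469), (156.87942504882812, 56.17412185668945), 12.807971954345703) [453.  -34.6]
t 9.35 pos [ 435.  -196.9  167. ] ydir -76.9 tilt [-0.  0.] turn 33.1 shift [-10.8  31.7  17. ] q7 -1.1 open 84.7 ff 0.0
```

View pics/w4.png

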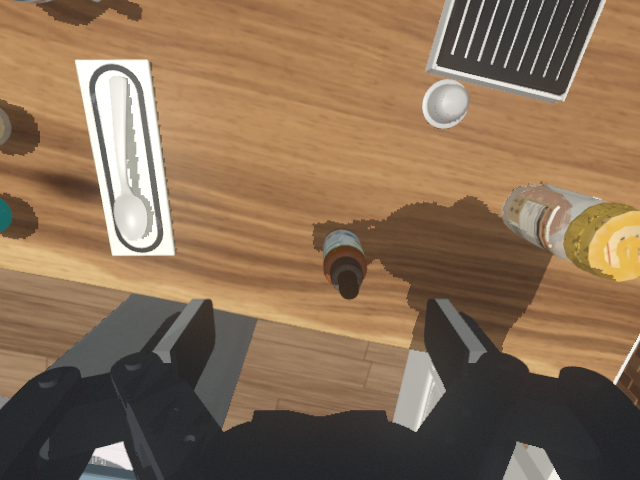

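Call:
{"api": "arm_command", "payload": {
  "series": "-14 11 0 0 0 0 85;-13.8 11.3 0 0 0 0 85;0 0 20 0 0 0 85;0 0 35 0 0 0 85;0 0 35 0 0 0 85;0 0 25 0 0 0 85;0 0 16 0 0 0 85;0 0 0 0 0 0 20;0 0 0 0 0 0 20;0 0 0 0 0 0 20",
  "force": 30
}}

```text
clock: 10.35
position: [413.7, -226.2, 37.0]
eef_rot: [0.0, 0.994, 0.113, 0.001]
contact_force: [-1.0, 0.4, 0.6]
opening: 42.9
finger_force: 0.0
```

Call:
{"api": "arm_command", "payload": {
  "series": "0 0 0 0 0 0 20;0 0 0 0 0 0 20;0 0 0 0 0 0 20;0 0 0 0 0 0 20;0 0 -10 0 0 0 20;0 0 -40 0 0 0 20;0 0 -40 0 0 0 20;0 0 -40 0 0 0 20;0 0 -20 0 0 0 20;0 0 0 0 0 0 20"
}}

```text
clock: 11.35
position: [414.6, -227.2, 189.7]
eef_rot: [0.002, 0.994, 0.112, 0.003]
contact_force: [0.3, -0.1, -0.1]
opening: 31.4
finger_force: 30.0
```

Run:
```python
from h import *
s=save('wrist','w5.png')
for n in ['dropper_bottle_mid']:
    for d in manip.landmark_of(s,n): print(n,round(d['confidence'],2),np.array(d['xyz']),proj(s,d['xyz']))
go(480,330,190,130)
```

```text
dropper_bottle_mid 0.86 [ 413.5 -225.9  206.5] [317.5 328. ]
t 11.45 pos [ 412.6 -226.1  186.3] ydir -77.1 tilt [ 0. -0.] turn -27.1 shift [ 409.1 -382.7   -3.9] q7 -1.01 open 31.4 ff 30.0
```

View pics/w5.png

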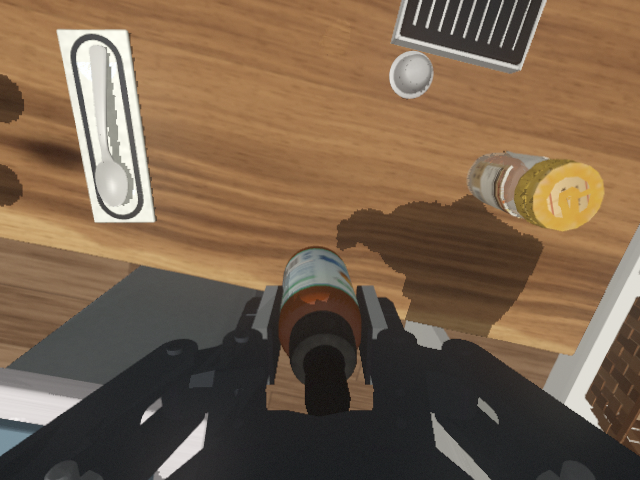

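Call:
{"api": "arm_command", "payload": {
  "series": "10 -44 0 0 0 0 20;10 -46 0 0 0 0 20;12 -46 0 0 0 0 20;12 -46 0 0 0 0 20;14 -46 0 0 0 0 20;16 -46 0 0 0 0 20;16 -46 0 0 0 0 20;16 -46 0 0 0 0 20;16 -46 0 0 0 0 20;16 -46 0 0 0 0 20"
}}

```text
clock: 12.45
position: [443.6, 252.5, 184.5]
eef_rot: [0.001, 0.994, 0.113, -0.001]
contact_force: [1.2, -0.6, -0.8]
opening: 31.8
finger_force: 30.0
```

Call:
{"api": "arm_command", "payload": {
  "series": "16 -40 0 0 0 -5 20;10 -30 0 0 0 -8 20;0 0 0 0 0 -8 20;0 0 0 0 0 -6 20;0 0 0 0 0 0 20;0 0 0 0 0 0 20;0 0 0 0 0 0 20;0 0 0 0 0 0 20;0 0 0 0 0 0 20;0 0 0 0 0 0 20"
}}

```text
clock: 13.45
position: [451.6, 325.4, 186.1]
eef_rot: [0.0, 0.94, 0.341, 0.0]
contact_force: [-0.4, 0.1, -0.9]
opening: 31.2
finger_force: 30.1
```

```bash
cat >> h.py <<'E'
def pads(s,names,z=4):
    for n in names:
        for d in manip.landmark_of(s,n)[:2]: print(n,'L',round(d['confidence'],2),np.array(d['xyz']),proj(s,d['xyz']))
        for d in manip.regions_of(s,n)[:2]:
            m=np.argwhere(d['region'])[:,::-1]
            P=np.array([ray(s,u,v,z)[:2] for u,v in m],np.float32)
            c,w,a=cv2.minAreaRect(P)
            print(n,'R',round(d['confidence'],2),len(m),np.array(c),np.array(w),round(a,1),P.mean(0))
E
python3 - <<'E'
from h import *
s=save('wrist','w6.png')
pads(s,['bottle_pad','cup_pad','jar_pad'])
pads(s,['dropper_bottle_mid'],190)
go(527,384,42)
E
```

```text
bottle_pad L 0.92 [529.  383.1  -1. ] [325.5 101.1]
bottle_pad R 0.82 10503 [527.5 383.7] [83.8 83.8] 7.9 [529.  384.8]
bottle_pad R 0.56 502 [485.1 -33.4] [54.9 15.2] 22.5 [486.3 -32.2]
cup_pad L 0.81 [404.7 330.   -1.1] [284.3 244.9]
cup_pad R 0.56 6737 [409.6 319.9] [ 83.9 111.4] 1.0 [415.6 335.7]
cup_pad R 0.45 2429 [488.1 -20. ] [67.1 59.5] 12.5 [491.3 -17.6]
jar_pad L 0.64 [537.  194.3   0.6] [484.1 230.8]
jar_pad R 0.68 7783 [539.  196.9] [84.9 83.6] 83.8 [540.3 198.1]
jar_pad R 0.26 6709 [409.2 320.2] [ 84.1 110.8] 0.5 [415.4 335.8]
dropper_bottle_mid L 0.87 [452.6 324.1 200.8] [324. 324.]
dropper_bottle_mid L 0.58 [536.7 194.7   3.1] [484.8 231.5]
dropper_bottle_mid R 0.91 10513 [441.8 317.4] [83.6 35.4] 41.7 [445.  319.5]
t 13.9 pos [451.6 325.4 186. ] ydir -50.1 tilt [-0. -0.] turn 0 shift [ 95.4   3.5 144. ] q7 -1.83 open 31.9 ff 30.1
```

View pics/w6.png

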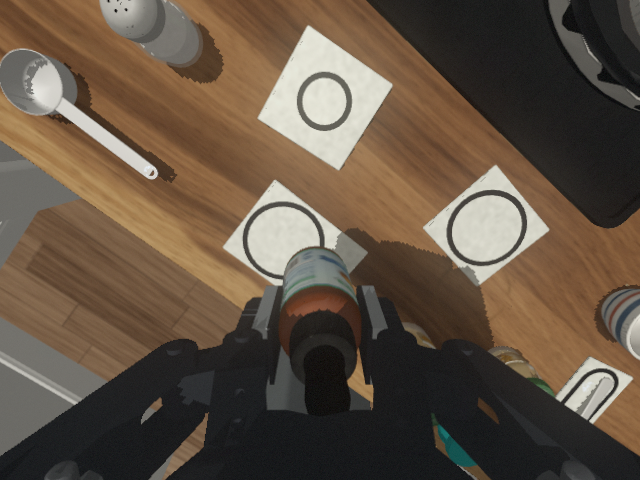

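Call:
{"api": "arm_command", "payload": {
  "series": "30 1.3 0 0 0 0 20;30 1.3 0 0 0 0 20;30 1.3 10 0 0 0 20;5.6 0 30 0 0 0 20;0 0 35 0 0 0 20;0 0 35 0 0 0 20;0 0 22 0 0 0 20;0 0 8 0 0 0 20;0 0 4 0 0 0 20;0 0 0 0 0 0 20"
}}

```text
clock: 14.9
position: [527.8, 384.2, 42.7]
eef_rot: [-0.0, 0.94, 0.342, 0.0]
contact_force: [0.6, 0.9, -0.7]
opening: 31.5
finger_force: 30.0
```

Run:
```python
from h import *
go(527.5,383.7,41)
print(manip.observe()['contact_force'])
```

```text
t 14.9 pos [527.8 384.2  42.7] ydir -50.1 tilt [0. 0.] turn 0 shift [-0.6  0.2  1.7] q7 -1.89 open 31.5 ff 30.0
[ 0.6  0.9 -0.7]
```

Call:
{"api": "arm_command", "payload": {
  "series": "0 0 1 0 0 0 20;0 0 0.5 0 0 0 20;0 0 0 0 0 0 20;0 0 0 0 0 0 45;0 0 0 0 0 0 85;0 0 0 0 0 0 85;0 0 -20 0 0 0 85;0 0 -40 0 0 0 85;0 0 -40 0 0 0 85;0 0 -30 0 0 0 85"
}}

```text
clock: 15.9
position: [527.8, 384.4, 173.2]
eef_rot: [-0.0, 0.94, 0.342, 0.001]
contact_force: [-0.7, -0.5, -0.2]
opening: 84.7
finger_force: 0.0
```

Run:
```python
from h import *
go(360,120,190,0)
```

```text
t 15.9 pos [527.8 384.4 173.2] ydir -50.0 tilt [0. 0.] turn -50.0 shift [-264.4 -167.8  -17.5] q7 -1.83 open 84.7 ff 0.0
```

Call:
{"api": "arm_command", "payload": {
  "series": "-20 0 0 0 0 -8.4 85;-20 0 0 0 0 -8.4 85;-20 0 0 0 0 -8.4 85;-20 0 0 0 0 -8.4 85;-40 8 0 0 0 -3 85;-45 10 0 0 0 0 85;-45 12 0 0 0 0 85;-45 12 0 0 0 0 85;-45 12 0 0 0 0 85;-45 12 0 0 0 0 85"
}}

```text
clock: 16.9
position: [479.7, 46.3, 170.8]
eef_rot: [0.0, 0.785, 0.619, 0.0]
contact_force: [2.0, -0.2, -0.1]
opening: 85.0
finger_force: 0.0
```

Run:
```python
from h import *
go(555,-40,170,-13.5)
```

```text
t 16.9 pos [479.7  46.3 170.8] ydir -13.4 tilt [ 0. -0.] turn 0.1 shift [-66.3  93.4   0.8] q7 -0.74 open 85.0 ff 0.0
```

Call:
{"api": "arm_command", "payload": {
  "series": "-20 28 0 0 0 0 85;-20 30 0 0 0 0 85;-20 30 0 0 0 0 85;-6 5 0 0 0 0 85;0 0 0 0 0 0 85;0 0 0 0 0 0 85;0 0 0 0 0 0 85;0 0 0 0 0 0 85;0 0 0 0 0 0 85;0 0 0 0 0 0 85"
}}

```text
clock: 17.9
position: [554.7, -37.3, 170.6]
eef_rot: [0.0, 0.785, 0.62, -0.0]
contact_force: [0.1, -0.2, -0.1]
opening: 84.9
finger_force: 0.0
```

Run:
```python
from h import *
s=save('wrist','w7.png')
pads(s,['cup_mid','cup_handle','honey_jar_mid'],45)
go(569,33,40,-13.5)
```

```text
cup_mid L 0.64 [572.9  32.6  25. ] [320.5 130.9]
cup_mid R 0.69 7057 [563.7  27.3] [80.  63.7] 45.5 [569.3  31.5]
cup_handle L 0.81 [555.6 -13.   23.9] [312.7 193.4]
cup_handle R 0.94 6885 [572.4  25.5] [62.3 80.1] 17.6 [569.3  31.6]
cup_handle R 0.49 2172 [459.8 -23. ] [118.   23.5] 13.4 [453.3 -26.4]
honey_jar_mid L 0.93 [373.6  75.8  30.3] [ 47.2 135.8]
honey_jar_mid L 0.63 [446.2  80.3  31.8] [136.3 106.1]
honey_jar_mid R 0.94 4738 [383.7  75.9] [40.  67.8] 73.9 [382.4  77.2]
honey_jar_mid R 0.77 2382 [415.  141.7] [19.1 55.7] 77.5 [415.9 143.3]
t 18.25 pos [554.9 -37.6 170.5] ydir -13.5 tilt [-0. -0.] turn 0.0 shift [ 72.   -2.8 130.5] q7 -0.57 open 85.0 ff 0.0
```

View pics/w7.png

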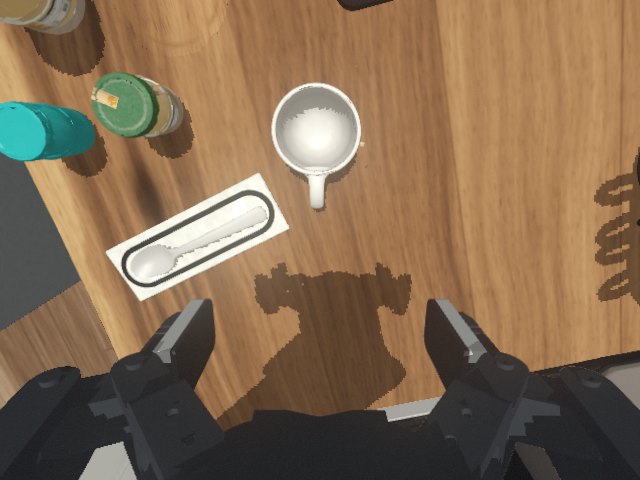

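Run:
```python
from h import *
s=manip.snapshot('wrist')
P=np.array([ray(s,*p,49) for p in [(272,129),(361,129),(316,84),(316,176)]]);print(P,P[:2].mean(0),P[2:].mean(0))
print(ray(s,317.5,200,30))
```

```text
[[540.3  41.6  49. ]
 [600.9  27.1  49. ]
 [577.1  62.6  49. ]
 [562.6   2.7  49. ]] [570.6  34.3  49. ] [569.9  32.6  49. ]
[558.5 -18.4  30. ]
```

Call:
{"api": "arm_command", "payload": {
  "series": "36 -0.8 10 0 0 0 85;36.7 -0.8 20 0 0 0 85;0 0 20 0 0 0 85;0 0 30 0 0 0 85;0 0 30 0 0 0 85;0 0 25 0 0 0 85;0 0 14 0 0 0 85;0 0 5.5 0 0 0 85;0 0 0 0 0 0 50;0 0 0 0 0 0 50",
  "force": 35
}}

```text
clock: 19.3
position: [570.9, 33.7, 17.2]
eef_rot: [0.0, 0.785, 0.619, 0.001]
contact_force: [-2.6, -0.2, 6.1]
opening: 61.2
finger_force: 36.5
```

Call:
{"api": "arm_command", "payload": {
  "series": "0 0 0 0 0 0 40;0 0 0 0 0 0 40;0 0 0 0 0 0 40;0 0 -5 0 0 0 40;0 0 -20 0 0 0 40;0 0 -40 0 0 0 40;0 0 -40 0 0 0 40;0 0 -30 0 0 0 40;0 0 0 0 0 0 40;0 0 0 0 0 0 40"
}}

```text
clock: 20.3
position: [570.4, 33.0, 151.4]
eef_rot: [0.001, 0.785, 0.619, 0.0]
contact_force: [-1.1, 0.6, -2.2]
opening: 61.3
finger_force: 38.7
```

Run:
```python
from h import *
s=save('wrist','w8.png')
pads(s,['cup_mid','cup_handle'],150)
go(409.3,334,150,1)
```

```text
cup_mid L 0.89 [573.4  31.9 160.6] [325.9 317.5]
cup_mid R 0.83 22673 [566.4  14. ] [83.4 81.3] 38.3 [566.8  17.6]
cup_handle L 0.71 [554.1 -14.2 158.5] [307.8 411.7]
cup_handle R 0.87 22811 [567.   16.3] [86.2 78.6] 72.7 [566.7  17.5]
t 20.55 pos [569.4  33.3 149.7] ydir -13.4 tilt [-0. -0.] turn -14.4 shift [ 303.4 -154.8    0.1] q7 -0.71 open 60.9 ff 38.7
```

View pics/w8.png

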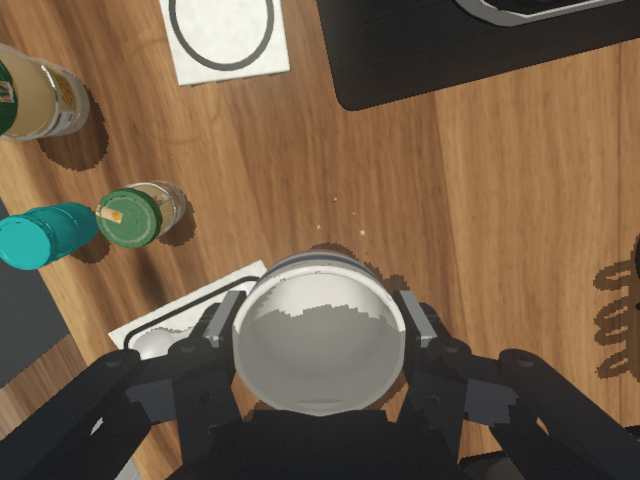

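Call:
{"api": "arm_command", "payload": {
  "series": "0 0 0 0 0 -7.2 40;0 0 0 0 0 -7.2 40;38 -19 0 0 0 0 40;38 -19 0 0 0 0 40;38 -19 0 0 0 0 40;38 -19 0 0 0 0 40;38 -19 0 0 0 0 40;38 -20 0 0 0 0 40;38 -20 0 0 0 0 40;37 -20 0 0 0 0 40"
}}

```text
clock: 21.55
position: [409.0, 335.1, 150.4]
eef_rot: [-0.0, 0.701, 0.713, -0.0]
contact_force: [0.8, 0.3, -0.9]
opening: 60.9
finger_force: 38.7
```

Run:
```python
from h import *
go(409.3,334,21.5,1)
s=save('wrist','w9.png')
pads(s,['cup_mid','cup_handle','cup_pad'])
```

```text
t 21.55 pos [409.  335.1 150.4] ydir 1.0 tilt [-0. -0.] turn -0.0 shift [ -1.1   0.4 128.9] q7 -1.15 open 60.9 ff 38.7
cup_mid L 0.91 [408.6 334.3 159.5] [316.9 318. ]
cup_mid R 0.92 22686 [411.  224.9] [173.2 157.6] 89.6 [410.4 227.1]
cup_handle L 0.71 [406.1 286.8 157. ] [310. 408.]
cup_handle L 0.38 [405.3 329.3   0.1] [314.2 227.2]
cup_handle R 0.94 22698 [410.2 224.9] [158.6 173.1] 2.0 [410.6 227.3]
cup_pad L 0.6 [407.5 331.6  -0.4] [316.9 224.5]
cup_pad R 0.96 8340 [408.2 336.4] [83.2 79. ] 0.9 [408.1 342.4]
```

Call:
{"api": "arm_command", "payload": {
  "series": "-1.1 0.2 20 0 0 0 40;0 0 35 0 0 0 40;0 0 35 0 0 0 40;0 0 22 0 0 0 40;0 0 10 0 0 0 40;0 0 5 0 0 0 40;0 0 1.5 0 0 0 40;0 0 0.7 0 0 0 40;0 0 0 0 0 0 40;0 0 0 0 0 0 40"
}}

```text
clock: 22.9
position: [410.9, 333.1, 22.5]
eef_rot: [0.0, 0.701, 0.713, 0.001]
contact_force: [0.3, -0.3, -0.8]
opening: 60.9
finger_force: 38.7
```

Call:
{"api": "arm_command", "payload": {
  "series": "0 0 0.7 0 0 0 40;0 0 0 0 0 0 64;0 0 0 0 0 0 75;0 0 0 0 0 0 85;0 0 0 0 0 0 85;0 0 -15 0 0 0 85;0 0 -35 0 0 0 85;0 0 -40 0 0 0 85;0 0 -40 0 0 0 85;0 0 -25 0 0 0 85"
}}

```text
clock: 23.9
position: [411.0, 333.8, 180.0]
eef_rot: [0.0, 0.701, 0.713, 0.002]
contact_force: [0.8, 1.2, -0.6]
opening: 84.8
finger_force: 0.0
```

Run:
```python
from h import *
s=save('top','top1.png')
pads(s,['cup_mid','cup_handle','honey_jar_mid'],45)
go(415,90,190,10)
```

```text
cup_handle L 0.47 [398.3 169.1  44.4] [257.3 273.1]
honey_jar_mid L 0.73 [447.8  78.   29.9] [293.1 255.9]
honey_jar_mid L 0.56 [399.1 167.4  41.3] [258.1 273. ]
honey_jar_mid R 0.75 204 [450.5  79.4] [41.7 40.2] 64.6 [450.8  79. ]
t 24.25 pos [409.9 332.1 175.2] ydir 1.0 tilt [-0. -0.] turn -9.0 shift [-239.3  -37.   -14.5] q7 -1.12 open 84.9 ff 0.0
```

Call:
{"api": "arm_command", "payload": {
  "series": "-30 0 -5 0 0 0 85;-45 0 -5 0 0 0 85;-45 0 -5 0 0 0 85;-45 0 0 0 0 0 85;-45 0 0 0 0 0 85;-28 0 0 0 0 0 85;0 0 0 0 0 0 85;0 0 0 0 0 0 85;0 0 0 0 0 0 85;0 0 0 0 0 0 85"
}}

```text
clock: 25.25
position: [414.2, 96.2, 191.0]
eef_rot: [-0.0, 0.7, 0.714, 0.0]
contact_force: [1.3, -0.4, 0.6]
opening: 85.1
finger_force: 0.0
```

Run:
```python
from h import *
s=save('wrist','w10.png')
pads(s,['honey_jar_mid','jar_pad','cup_mid','cup_handle','cup_pad'])
go(400,168,32)
```

```text
honey_jar_mid L 0.86 [446.4  80.   33.3] [355.2 237.4]
honey_jar_mid L 0.62 [372.2  75.   32.2] [270.2 241. ]
honey_jar_mid R 0.75 2230 [371.   67.6] [59.  45.7] 62.9 [370.1  67.3]
honey_jar_mid R 0.59 5576 [396.8 169.8] [71.3 71.3] 29.8 [397.3 170.7]
jar_pad L 0.93 [537.2 194.3  -0.7] [462.8 101.4]
jar_pad R 0.72 10516 [538.2 195.4] [84.4 85.4] 84.1 [538.5 197.4]
cup_pad R 0.67 628 [409.1 264.9] [82.5  3.5] 1.1 [409.1 264.9]
t 25.8 pos [414.4  94.8 191.1] ydir 0.9 tilt [0. 0.] turn 0 shift [ 73.4 -13.2 159.1] q7 -0.59 open 85.1 ff 0.0
```

View pics/w10.png

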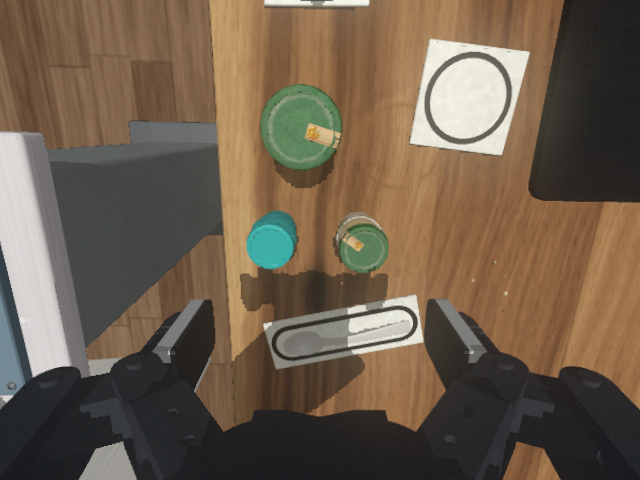

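Run:
```python
from h import *
s=manip.snapshot('wrist')
P=np.array([ray(s,*p,85) for p in [(260.5,126),(342.5,126),(302,84),(302,170)]]);print(P,P[:2].mean(0),P[2:].mean(0))
p=[P[0:2].mean(0)[0],P[2:].mean(0)[1]]
go(*p,30)
for p in [(467,98)]: print(ray(s,*p,4))
```

```text
[[375.2 169.6  85. ]
 [429.1 170.5  85. ]
 [402.5 195.5  85. ]
 [402.6 141.5  85. ]] [402.2 170.   85. ] [402.5 168.5  85. ]
t 25.85 pos [414.5  94.8 191.1] ydir 0.9 tilt [0. 0.] turn 0 shift [ 73.9 -11.1 161.1] q7 -0.59 open 84.9 ff 0.0
[539.2 194.8   4. ]
```

Call:
{"api": "arm_command", "payload": {
  "series": "37 -6 0 0 0 0 85;37 -6 0 0 0 0 85;0 0 30 0 0 0 85;0 0 40 0 0 0 85;0 0 40 0 0 0 85;0 0 30 0 0 0 85;0 0 16 0 0 0 85;0 0 5 0 0 0 85;0 0 0 0 0 0 45;0 0 0 0 0 0 45",
  "force": 45
}}

```text
clock: 26.85
position: [401.9, 168.9, 30.9]
eef_rot: [0.0, 0.701, 0.713, 0.001]
contact_force: [0.5, 0.0, 0.6]
opening: 58.9
finger_force: 0.0
```

Call:
{"api": "arm_command", "payload": {
  "series": "0 0 0 0 0 0 40;0 0 0 0 0 0 40;0 0 0 0 0 0 40;0 0 0 0 0 0 40;0 0 -5 0 0 0 40;0 0 -20 0 0 0 40;0 0 -40 0 0 0 40;0 0 -30 0 0 0 40;0 0 0 0 0 0 40;0 0 0 0 0 0 40"
}}

```text
clock: 27.85
position: [401.7, 168.1, 125.6]
eef_rot: [0.001, 0.702, 0.713, 0.001]
contact_force: [-0.1, -0.7, -3.7]
opening: 52.6
finger_force: 36.1
```

Run:
```python
from h import *
s=save('wrist','w11.png')
pads(s,['honey_jar_mid','jar_pad'])
pads(s,['cup_mid','cup_handle'],30)
go(539,195.8,125)
```

```text
honey_jar_mid R 0.63 24440 [403.2  80.4] [150.  175.4] 1.8 [403.9  77.4]
jar_pad L 0.8 [539.4 194.9   3.5] [505.  197.4]
jar_pad R 0.7 13076 [538.1 196.5] [84.3 85.5] 84.2 [538.3 198.5]
cup_mid R 0.59 2027 [411.3 293.6] [40.  36.8] 0.8 [411.1 298.6]
cup_handle L 0.64 [411.1 285.7  29. ] [336.6  51.9]
cup_handle R 0.62 1986 [411.3 293.6] [38.8 36.8] 0.8 [411.  298.5]
t 28.3 pos [400.9 168.6 124.7] ydir 1.0 tilt [-0. -0.] turn 0 shift [ 24.9 138.5  -0.4] q7 -0.91 open 52.5 ff 36.1
```

View pics/w11.png

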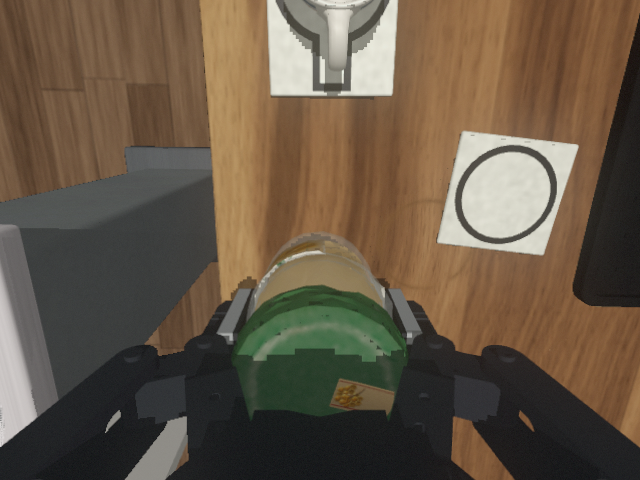

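Call:
{"api": "arm_command", "payload": {
  "series": "5 30 0 0 0 0 40;7 36 0 0 0 0 40;7 37 0 0 0 0 40;5.7 35.5 0 0 0 0 40;0 0 0 0 0 0 40;0 0 20 0 0 0 40;0 0 30 0 0 0 40;0 0 20 0 0 0 40;0 0 12 0 0 0 40;0 0 4 0 0 0 40"
}}

```text
clock: 29.3
position: [538.2, 195.3, 37.8]
eef_rot: [-0.001, 0.701, 0.713, -0.001]
contact_force: [-0.1, 0.4, -3.1]
opening: 53.0
finger_force: 36.1
```

Run:
```python
from h import *
go(538.8,195.5,35.3)
print(manip.observe()['contact_force'])
```

```text
t 29.3 pos [538.2 195.3  37.8] ydir 1.0 tilt [-0. -0.] turn 0 shift [0.2 0.6 2.5] q7 -0.9 open 53.0 ff 36.1
[-0.1  0.4 -3.1]
```

Call:
{"api": "arm_command", "payload": {
  "series": "0 0.5 1.2 0 0 0 40;0 0 1 0 0 0 40;0 0 0 0 0 0 40;0 0 0 0 0 0 58;0 0 0 0 0 0 70;0 0 0 0 0 0 85;0 0 0 0 0 0 85;0 0 -20 0 0 0 85;0 0 -40 0 0 0 85;0 0 -40 0 0 0 85"
}}

```text
clock: 30.3
position: [539.1, 195.4, 137.6]
eef_rot: [-0.0, 0.701, 0.713, -0.001]
contact_force: [0.1, 0.9, 1.0]
opening: 85.1
finger_force: 0.0
```

Call:
{"api": "arm_command", "payload": {
  "series": "-30 -10 -40 0 0 0 85;-40 -20 -10 0 0 0 85;-40 -20 0 0 0 0 85;-20 -5 0 0 0 0 85;0 0 0 0 0 0 85;0 0 0 0 0 0 85;0 0 0 0 0 0 85;0 0 0 0 0 0 85;0 0 0 0 0 0 85;0 0 0 0 0 0 85"
}}

```text
clock: 31.3
position: [487.1, 65.9, 186.0]
eef_rot: [-0.0, 0.701, 0.713, 0.0]
contact_force: [0.8, -0.1, -0.3]
opening: 85.1
finger_force: 0.0
```

Run:
```python
from h import *
s=save('wrist','w12.png')
pads(s,['honey_jar_mid','jar_pad','cup_pad','bottle_pad'])
pads(s,['cup_mid','cup_handle'],30)
pads(s,['dropper_bottle_mid'],30)
go(539,195.8,125)
```

```text
honey_jar_mid L 0.91 [445.7  78.5  31.4] [269.3 204.1]
honey_jar_mid L 0.63 [373.8  76.1  30.3] [183.7 205.1]
honey_jar_mid R 0.73 2878 [362.1  72.7] [64.1 46.5] 40.6 [361.4  71.5]
honey_jar_mid R 0.65 2595 [445.2  68.6] [52.8 52.7] 15.9 [445.3  69.4]
jar_pad R 0.61 5014 [538.6 193.4] [80.7 84.1] 83.6 [526.4 182.6]
t 32.05 pos [487.1  65.3 186.1] ydir 0.9 tilt [-0. -0.] turn 0 shift [129.6  54.   61.1] q7 -0.54 open 84.8 ff 0.0
```

View pics/w12.png

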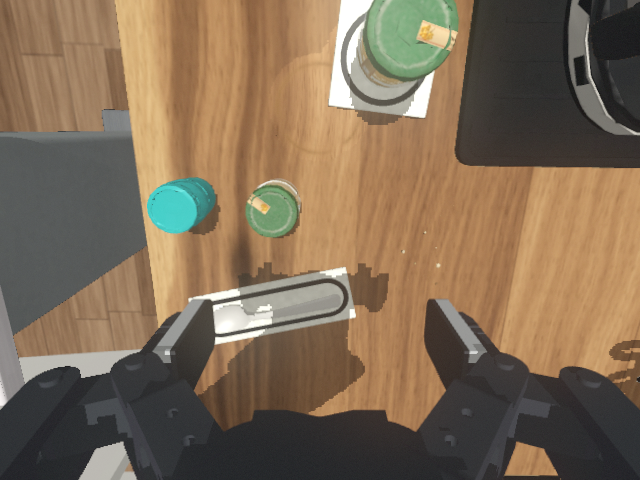

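Run:
```python
from h import *
s=manip.snapshot('wrist');print(ray(s,411.5,36,89))
for c in ['top','scene']:
    s=save(c,c+'2.png');print(c)
    for n in ['honey_jar_mid','dropper_bottle_mid','cup_mid','cup_handle','teaspoon_mid']:
        for d in manip.landmark_of(s,n)[:3]: print(n,round(d['confidence'],2),np.array(d['xyz']))
a=cv2.imread('pics/top2.png')[190:310,160:400];b=cv2.imread('pics/scene2.png')[200:340,130:410]
a=cv2.resize(a,(600,300),interpolation=cv2.INTER_CUBIC);b=cv2.resize(b,(600,300),interpolation=cv2.INTER_CUBIC)
cv2.imwrite('pics/fin.png',np.vstack([a,b]))
```

```text
[540.2 192.   89. ]
top
honey_jar_mid 0.82 [537.4 193.9  50. ]
honey_jar_mid 0.6 [373.7  77.1  30.8]
honey_jar_mid 0.52 [451.7  78.5  33.2]
dropper_bottle_mid 0.57 [525.8 382.   53. ]
cup_mid 0.88 [408.8 332.9  30.1]
cup_handle 0.64 [408.2 280.6  31.4]
teaspoon_mid 0.58 [526.  383.7   1.6]
scene
honey_jar_mid 0.88 [373.3  82.4  27.2]
honey_jar_mid 0.77 [449.4  74.3  29.4]
honey_jar_mid 0.71 [544.1 199.8  50.3]
dropper_bottle_mid 0.83 [526.6 387.8  53.7]
cup_mid 0.6 [412.  334.2  29.2]
cup_mid 0.27 [447.8 -33.7  11.3]
cup_handle 0.92 [410.  282.6  26.4]
teaspoon_mid 0.47 [447.1 -35.1   8.8]
```

View pics/fin.png

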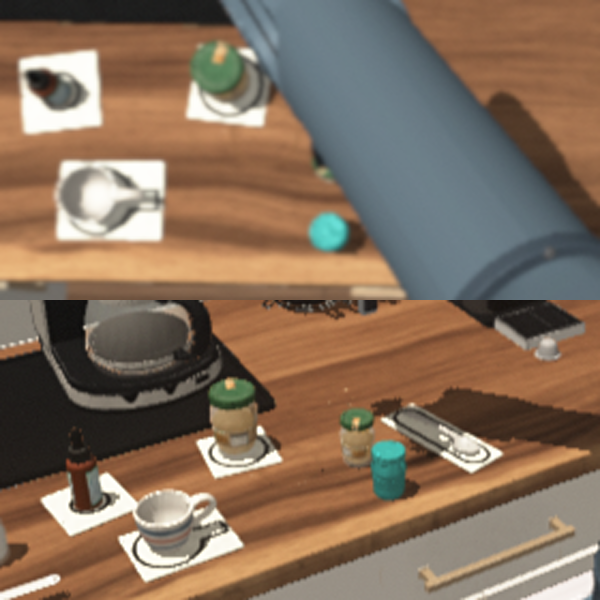

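All four stand on their own pads, and the measured positions agree with the pad centres to within about 5 mm. I'm handing the job in.

```bash
python3 -c "
from station import manip
print(manip.sign_off())"
```

```text
the job is handed in; nothing more can be done
None
```

The honey jar, dropper bottle, espresso cup and teaspoon are each on their matching pad, centred to within about 6 mm by the camera estimates; all are released, the spice jar was never touched, and the job is handed in with no verdict returned.

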